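# Pan to the right-hand ring, guard leg locked at its mark

### The job

Slide the saucepan across the hob, without lifting or tipping it, from the left-hand ring to the middle of the right-hand ring. Then slide the guard leg along the rail until its pointer is on the middle of the wide mark and, holding the leg there, pinch the cam lever towards the thumb post until it is fully shut. Finish still holding the leg, with lever and post squeezed between the fingers and nothing let go; leave the other things on the counter alone.

Things in the scene. Friction and masses are not known exactly. Their poses are not given: they have to be found in the camera images.
- hob: two-ring table-top induction hob, 354 mm (x) by 614 mm (y), black glass top 58 mm above the counter; it does not move. Origin: centre of its underside; +y points to its left end as seen from the robot, along the rail; +x away from the robot, towards the rail, whose axis runs along y at x = 125 mm, 95 mm above the counter. The touch panel is at the right (-y) end
- ring_left (a point): centre (small cross) of the left-hand ring, a dashed circle 166 mm across, on the glass
- ring_right (a point): centre (small cross) of the right-hand ring, a dashed circle 166 mm across, on the glass, between the left-hand ring and the touch panel: the pan goes here
- saucepan: steel saucepan, 150 mm across, 74 mm high, 0.4 to 0.85 kg, loose on the left-hand ring. Origin: centre of its underside (rests at height 58 mm); z up; its straight black handle points along its own +y: 20 mm wide, 14 mm thick, from 95 to 219 mm from the pan's centre, its mid-height 58 mm above the pan's underside, free to grip from above
- mark (a point): the wide dark mark, a band 8 mm wide round the rail (the other marks, every 20 mm, are only hair lines); the point is in the middle of the band, just over the rail's top face, 103.5 mm above the counter. Axes as the hob's
- pointer (a point): tip of the guard leg's pointer, a small tapered tongue on the collar that points along +y over the rail's top face, 3 mm above the mark's point (106.6 mm above the counter)
- guard_leg (a joint): travel of the guard leg along the rail in m, 0 at the right-hand end, growing towards the left (hob's +y), up to 0.12. The leg is a 58 mm long aluminium collar round the rail with a bent round steel arm that reaches 175 mm over the glass towards the robot; it slides stiffly with about 2 N and stays where it is left while the lever is open. With the lever shut a brake shoe grips the rail and the leg resists about 20 N. The pointer is on the wide mark at 0.09
- thumb_post: upright flat aluminium plate fixed on the right-hand (-y) end of the leg's collar, 22 mm wide (x), 6 mm thick (y), 70 mm high, with fine ribs outside. Origin: centre of its foot, 110 mm above the counter; its outer face looks to the hob's -y, 3 mm from the origin; its top is 180 mm above the counter. The pointer's tip is 69 mm to the +y side of its origin
- lever_grip: flat steel grip of the cam lever, 22 mm wide (x), 7 mm thick, 51 mm long, with fine ribs outside. It stands left (+y) of the thumb post, hinged low on the collar 19.5 mm from the post's origin and 118 mm above the counter, and leans away from the post when open. Origin: lower end of the grip, 12 mm above the hinge; its own z points along the grip
- lever_tip (a point): outer edge of the lever's upper end, 63 mm from its hinge. Across the outsides of post and tip it measures about 57 mm with the lever fully open, 26 mm shut; the tip rises from about 172 to 181 mm above the counter as it shuts
- cam_lever (a joint): opening of the cam lever in rad: 0.5 fully open (leaning to the hob's +y), 0 shut (upright, parallel to the thumb post). It is stiff: about 4 N at the tip, rising to about 6 N near the end as the shoe bites, more than it takes to slide the leg, so pushed alone it shoves the leg off along the rail. It stays where it is left
- spoon_rest: white ceramic spoon rest, a round dish 82 mm across and 14 mm high with a short handle; on the counter close to the hob's right-hand edge. A bystander: leave it
- storage_pot: small round glass storage pot with a wooden lid, 74 mm across, 72 mm high, just behind the rail. A bystander: leave it
- scoop: wooden scoop, 185 mm long, lying behind the hob. A bystander: leave it
- tub: open lime green plastic tub, 150 x 200 x 75 mm, left of the hob. A bystander: leave it
- mug: blue ceramic mug, 80 mm across, 92 mm high, at the back. A bystander: leave it
- jar: clear plastic jar with steel cap, 72 mm across, 110 mm high, right of the hob. A bystander: leave it

How it is judged:
By the outcome, as a careful person would: the job done as asked, in the order asked, and still so for the second after the job is handed in, while the arm keeps its last pose, push and grip.
It also fails if it takes over 54 s, if anything falls off the work surface, if the arm or the gripper's body presses on something with over 40 N, if the wrist force passes 120 N, or if a joint passes its speed limit or range.

### The arm

A 7-joint arm with a two-finger parallel gripper is mounted at the origin on the work surface. World frame = base frame: x ahead of the robot, y to its left, z up, the work surface at z = 0. Lengths are in mm, angles in rad, forces in N, time in s.
With the tool pointing down it reaches from about 425 to 875 mm from the base axis. Payload 4.7 kg.
Tool frame: the origin (TCP) lies midway between the tips of the shut fingers; the grasp point (between the pads) lies 19 mm behind it; z points along the fingers, x is the direction in which the jaws open and shut, and the axes are right-handed (so a half turn about z gives the same grasp; the last joint's range is limited). The gripper opens to 85 mm and grips with 20 to 120 N. Pads are 22 mm wide; open, the fingers measure 114 mm over their backs; the gripper's body (76 mm by 85 mm) begins 54 mm behind the grasp point. The pads swing forward as they close: fully open they stand 13 mm farther back than shut.
Start: joints at [-1.252, 0.321, -0.07, 1.45, 0.023, 1.371, -0.057], TCP at [195.094, 620.051, 231.349] pointing down, gripper open.
Joint ranges: [-2.86, 2.86], [-0.3, 2.09], [-1.38, 1.24], [0.06, 2.45], [-1.56, 4.7], [0.09, 2.05], [-2.69, 2.69]. Speed limits (rad/s): [2.57, 2.57, 3.14, 3.14, 3.14, 3.14, 3.14].

### API

Orientations are given as a 3x3 rotation matrix whose columns are the frame's x, y, z axes.
In Python, from rig import state, capture, camera_info, hand_in, boxes_of, masks_of gives the robot as it stands. The module is installed in compiled form; this text tells all that it offers.
- The arm moves only by the shell command python3 -m creep 'ROWS' [FORCE]. ROWS is JSON, a list of rows, each an object with "delta_pos": the shift along the world's x, y, z in m, a list of three; "spin": the turn about the world's z in rad; "claw": the opening, from -1 (shut) to 1 (fully open), so that 0 is half open. A call has 1 to 10 rows; each row is the pose to reach, as a shift and turn from the pose commanded when the call began; what a row does not reach only later rows make up. A row lasts 1/8 s, in which the tool goes at most 62.5 mm and 10.7 degrees, less where a joint would pass 70% of its speed; a pose out of reach is approached as far as the arm can. A call with a gripper value outside its range is refused whole. The fingers move at their own pace and stop on an object; FORCE is the grip in N (left out, the last holds). Time passes only in rows, so rows that repeat a pose let the fingers close. It gives the time, the measured TCP pose, the force and the opening at its end, in the units of the state.
- state(): the state, without advancing time (a new reading comes with each control period).
- capture(name): name is "side" or "top"; returns (picture, depth): 400x640x3 uint8, red, green, blue; 400x640 float32, mm along the optical axis (not along the pixel's ray), 0 where there is no reading.
- camera_info(name): a dict with "mtx" (3x3 intrinsics, pixels), "k1" (the pictures are not rectified: a ray, as slopes to the right and down, at radius r is drawn at 1 + k1 r^2 times it, then the intrinsics apply), "view" (4x4, takes a point from world to camera coordinates). Camera axes: x right, y down, z forward; pixel columns grow to the right and rows downward; lengths in mm; the calibration is good to about 2 mm. A picture is of the moment at which its call begins. camera_info takes no time and is no camera call.
- hand_in(): hands the job in, once; it reports no verdict.
Trained networks look in the newest picture that a camera, given by its name, has taken for a name from the list of things; names that differ only in an ending like _2 or _b are one class to them, and where a whole thing is asked for, a point or a joint stands for the part that bears it (a point fixed in the world has none). Each returns a list of dicts, best first, with "p" (0 to 1); they miss things now and then, are a little off and sometimes report something else, mostly with a low value. They report only what shows in the picture. A call takes as long as a camera call.
- boxes_of(camera, thing): "centre" ([column, row] in pixels, amid what is visible of it).
- masks_of(camera, thing): "pixels" (400x640 bool, what is visible of it) and "centre" ([column, row] in pixels, amid what is visible of it).
The state is a dict: "clock": time; "joint_pos": joint angles; "joint_vel": joint speeds; "joint_efforts": joint torques, N m; "position": TCP position; "eef_rot": TCP orientation; "contact_force": force on the tool from outside, world axes, zero at the start; "wrist_torque": the same for the moment, N m; "grip_width": opening from 0.0 (shut) to 1.0 (fully open).
Only numpy, scipy, OpenCV 4.12 (cv2) and the standard library are available. Lean on these libraries where they do the work, as an engineer would, in place of code of your own. Each camera call takes 0.05 s, during which the arm holds its last target. There are 200 camera calls.

## Working session

There is one attempt and no reset: what is moved stays moved. The work goes in short steps, Python scripts to look and compute and a shell command to move; the robot and the scene stay as the last step left them, time stands still between calls to the robot, and variables do not carry over. Pictures are saved under pics/ and viewed, about 8 in all and at most 12, crops included, and the job is handed in when it is done.

```bash
mkdir -p pics
cat > h.py <<'E'
import numpy as np, cv2
from rig import *
def info(c):
    i=camera_info(c); return np.array(i["mtx"]),float(i["k1"]),np.array(i["view"])
def ray(c,px):
    K,k1,V=info(c)
    d=cv2.undistortPoints(np.array(px,float).reshape(-1,1,2),K,np.array([k1,0,0,0,0.]),None).reshape(-1,2) if 0 else cv2.undistortPointsIter(np.array(px,float).reshape(-1,1,2),K,np.array([k1,0,0,0.]),None,None,(3,50,1e-9)).reshape(-1,2)
    d=np.c_[d,np.ones(len(d))]; R=V[:3,:3]; return -R.T@V[:3,3], d@R
def at_z(c,px,z):
    o,d=ray(c,px); return o+d*((z-o[2])/d[:,2])[:,None]
def at_d(c,px,dep):
    o,d=ray(c,px); return o+d*np.array(dep).reshape(-1,1)
def proj(c,P):
    K,k1,V=info(c); P=np.array(P,float).reshape(-1,3)
    return cv2.projectPoints(P,cv2.Rodrigues(V[:3,:3])[0],V[:3,3],K,np.array([k1,0,0,0.]))[0].reshape(-1,2)
E
cat > look.py <<'E'
from h import *
for c in ("side","top"):
    im,d=capture(c); cv2.imwrite(f"pics/{c}0.png",im[...,::-1]); np.save(f"{c}0.npy",d)
    K,k,V=info(c); print(c,K[0,0],k,(-V[:3,:3].T@V[:3,3]).round())
    for t in ("hob","ring_left","ring_right","saucepan","mark","pointer","thumb_post","lever_grip","lever_tip","spoon_rest","storage_pot","scoop"):
        try: b=boxes_of(c,t)
        except Exception as e: print(t,e); continue
        for q in b[:2]:
            u,v=np.array(q["centre"]); dd=d[int(round(v)),int(round(u))]
            print(t,round(q["p"],2),np.round([u,v],1),at_d(c,[[u,v]],[dd]).round(0)[0] if dd>0 else None)
s=state();print(s["clock"],s["position"],s["eef_rot"],s["grip_width"])
E
python3 look.py
```

```text
side 441.64064447284824 -0.021035030537114804 [  160. -1017.  1114.]
hob 0.93 [295.9 255.3] [486. -83.  60.]
ring_left 0.8 [293.3 258.7] [473. -91.  58.]
ring_right 0.65 [293.1 256.8] [476. -84.  58.]
saucepan 0.69 [258.1 201. ] [455. 223.  65.]
saucepan 0.42 [296.9 255.4] [489. -83.  58.]
mark 0.98 [335.3 243.4] [ 612. -113.   91.]
mark 0.42 [385.6 317.4] [ 616. -429.   96.]
pointer 0.61 [258.  202.1] [453. 218.  64.]
pointer 0.59 [351.1 260.8] [ 614. -221.  117.]
lever_grip 0.54 [354.2 244.6] [ 635. -196.  155.]
lever_tip 0.32 [297.9 258.8] [ 486. -101.   61.]
spoon_rest 0.94 [339.5 328.6] [ 513. -357.    7.]
storage_pot 0.79 [371.1 245.4] [ 722. -155.   78.]
scoop 0.57 [318.5 188.2] [711. 251.  26.]
top 402.41603547844 -0.03238589358006497 [ 472.   78. 1321.]
hob 0.88 [339.  250.3] [491. -18.  61.]
ring_left 0.81 [339.5 251.4] [488. -20.  61.]
ring_right 0.76 [335.8 251.1] [488.  -8.  57.]
saucepan 0.88 [273.4 261.4] None
mark 0.67 [384.6 208.9] [ 619. -155.   96.]
pointer 0.95 [398.6 210.6] [ 614. -196.  106.]
pointer 0.72 [256.1 182.9] [707. 254.  11.]
thumb_post 0.71 [403.2 204.5] [ 626. -198.  156.]
thumb_post 0.4 [415.1 204.8] [ 624. -230.  169.]
lever_tip 0.36 [403.5 208.7] [ 620. -211.  106.]
spoon_rest 0.77 [439.8 247.9] [ 505. -352.    9.]
storage_pot 0.62 [372.7 173.7] [ 734. -122.   73.]
scoop 0.71 [254.4 183.5] [706. 260.   7.]
1.3 [195.06626463 620.04262619 231.32608609] [[ 3.00030541e-01  9.53929596e-01  2.17035336e-05]
 [ 9.53929596e-01 -3.00030541e-01  2.87973619e-05]
 [ 3.39823788e-05  1.20635550e-05 -9.99999999e-01]] 1.0026832320826964
```

```bash
python3 -c "
import cv2
a=cv2.imread('pics/top0.png');b=cv2.imread('pics/side0.png')
cv2.imwrite('pics/v1.png',cv2.resize(a[120:370,160:490],(792,600),interpolation=2))
cv2.imwrite('pics/v2.png',cv2.resize(b[150:390,170:470],(750,600),interpolation=2))"
```

```text
(no output)
```

View pics/v1.png

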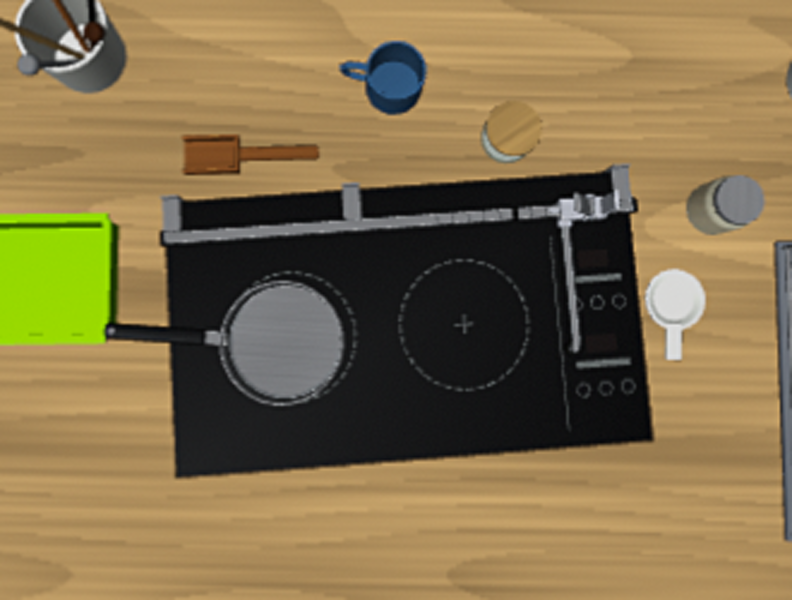

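View pics/v2.png

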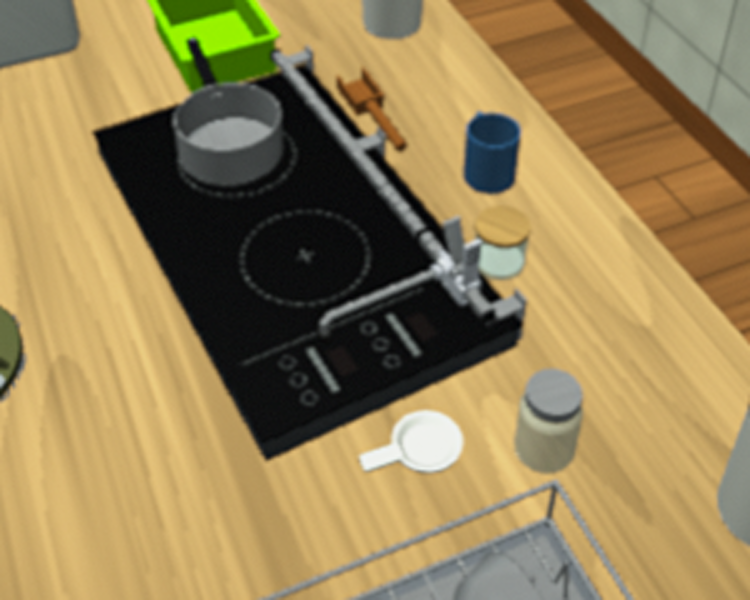

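The top view shows the pan (v1 285,343) with its handle pointing left, the right-ring cross at (464,324), the leg collar at (590,207) and the mark at (516,213). The side view agrees, with the cross at (306,256). I'll measure the positions next.

```bash
cat > meas.py <<'E'
from h import *
from scipy.optimize import least_squares
T=lambda p:np.array(p,float)/2.4+[160,120]
S=lambda p:np.array(p,float)/2.5+[170,150]
c=at_z("top",T([[177,476],[653,440]]),58); e=c[0]-c[1]; print("hob yaw",np.arctan2(-e[0],e[1]),np.linalg.norm(e))
print("cross",at_z("top",T([464,324]),58)[0].round(1),at_z("side",S([306,256]),58)[0].round(1))
print("mark",at_z("top",T([516,213]),103)[0].round(1),at_z("side",S([428,238]),103)[0].round(1))
for cam in ("top","side"):
    d=np.load(cam+"0.npy"); v,u=np.nonzero(d>0)
    P=at_d(cam,np.c_[u,v],d[v,u])
    m=(P[:,2]>127)&(P[:,2]<138)&(abs(P[:,0]-460)<130)&(abs(P[:,1]-140)<130)
    Q=P[m]; f=least_squares(lambda p:np.hypot(Q[:,0]-p[0],Q[:,1]-p[1])-p[2],[460,130,75],loss="soft_l1")
    print(cam,"pan",f.x.round(1),len(Q))
    m=(P[:,2]>113)&(P[:,2]<130)&(abs(P[:,0]-480)<60)&(P[:,1]>f.x[1]+110)&(P[:,1]<f.x[1]+215)
    Q=P[m]; print("handle",len(Q),Q.mean(0).round(1),np.polyfit(Q[:,1],Q[:,0],1) if len(Q)>9 else "", Q[:,0].min(),Q[:,0].max(),Q[:,1].max())
    m=(P[:,2]>150)&(abs(P[:,0]-625)<40)&(P[:,1]<-100)&(P[:,1]>-300)
    for q in np.c_[u[m],v[m],P[m].round(0)]: print(q.astype(int),end=" ")
    print()
E
python3 meas.py
```

```text
hob yaw 0.08784086563282727 610.7666407381628
cross [477.2 -63.1  58. ] [480.6 -64.6  58. ]
mark [ 618.3 -123.7  103. ] [ 621.  -137.6  103. ]
top pan [451.8 169.2  73.3] 179
handle 244 [459.1 331.  123.3] [4.66912971e-02 4.43649693e+02] 447.15948467758955 469.556822320101 383.90261762204403
[ 416  199  640 -231  176] [ 417  199  640 -233  180] [ 400  200  636 -184  179] [ 414  200  639 -227  167] [ 415  200  637 -228  178] [ 416  200  637 -230  181] [ 417  200  637 -233  178] [ 399  201  633 -180  180] [ 400  201  633 -184  177] [ 401  201  633 -187  177] [ 402  201  635 -192  167] [ 413  201  637 -228  154] [ 414  201  636 -228  166] [ 415  201  634 -227  179] [ 416  201  633 -229  183] [ 417  201  633 -231  185] [ 399  202  630 -181  176] [ 400  202  630 -183  180] [ 401  202  630 -186  180] [ 402  202  632 -193  165] [ 403  202  634 -198  153] [ 413  202  635 -229  151] [ 414  202  633 -227  167] [ 415  202  631 -228  177] [ 416  202  631 -230  178] [ 417  202  631 -233  181] [ 399  203  627 -181  178] [ 400  203  627 -184  178] [ 401  203  627 -187  178] [ 402  203  629 -192  16
[... 4392 characters left out ...]
 358  251  628 -233  166] [ 359  251  630 -235  166] [ 360  251  636 -231  160] [ 361  251  638 -233  161] [ 355  252  620 -230  161] [ 356  252  620 -235  166] [ 357  252  624 -234  163] [ 358  252  627 -235  163] [ 359  252  632 -232  158] [ 360  252  633 -235  161] [ 361  252  638 -233  157] [ 355  253  618 -233  160] [ 356  253  621 -234  160] [ 357  253  625 -232  157] [ 358  253  625 -239  163] [ 359  253  631 -234  157] [ 360  253  635 -233  153] [ 361  253  639 -233  152] [ 355  254  619 -232  156] [ 356  254  620 -236  159] [ 357  254  627 -230  150] [ 358  254  629 -232  151] [ 359  254  631 -234  152] [ 360  254  634 -235  152] [ 355  255  619 -233  152] [ 356  255  620 -236  154]
```

```bash
python3 -m creep '[{"delta_pos":[0.033,-0.041,0],"spin":-0.16,"claw":1},{"delta_pos":[0.066,-0.082,0],"spin":-0.33,"claw":1},{"delta_pos":[0.099,-0.123,0],"spin":-0.49,"claw":1},{"delta_pos":[0.132,-0.164,0],"spin":-0.65,"claw":1},{"delta_pos":[0.165,-0.205,0],"spin":-0.82,"claw":1},{"delta_pos":[0.198,-0.246,0],"spin":-0.98,"claw":1},{"delta_pos":[0.231,-0.287,0],"spin":-1.15,"claw":1},{"delta_pos":[0.263,-0.327,0],"spin":-1.31,"claw":1},{"delta_pos":[0.263,-0.327,0],"spin":-1.31,"claw":1},{"delta_pos":[0.263,-0.327,0],"spin":-1.31,"claw":1}]' 30
cat > l2.py <<'E'
import sys
from h import *
n=sys.argv[1]
for c in ("top","side"):
    im,d=capture(c); cv2.imwrite(f"pics/{c}{n}.png",im[...,::-1]); np.save(f"{c}{n}.npy",d)
s=state(); print(s["clock"],s["position"].round(1) if hasattr(s["position"],"round") else s["position"],np.round(s["eef_rot"],3)[:,0],s["grip_width"],np.round(s["contact_force"],1),np.round(s["joint_pos"],2))
E
python3 l2.py 1
```

```text
clock: 2.55
position: [457.8, 293.6, 231.4]
eef_rot: [[0.999, -0.043, -0.0], [-0.043, -0.999, 0.001], [-0.0, -0.001, -1.0]]
contact_force: [0.9, 0.4, 0.8]
grip_width: 1.0
2.65 [457.1 294.5 231.3] [ 0.999 -0.041 -0.   ] 0.9989167794110428 [0.5 0.  0. ] [-0.9   0.09  0.3   1.73 -0.03  1.33 -0.64]
```

```bash
python3 -m creep '[{"delta_pos":[0,0,-0.045],"spin":0,"claw":1},{"delta_pos":[0,0,-0.09],"spin":0,"claw":1},{"delta_pos":[0,0,-0.12],"spin":0,"claw":1},{"delta_pos":[0,0,-0.134],"spin":0,"claw":1},{"delta_pos":[0,0,-0.134],"spin":0,"claw":0},{"delta_pos":[0,0,-0.134],"spin":0,"claw":-0.4},{"delta_pos":[0,0,-0.134],"spin":0,"claw":-1},{"delta_pos":[0,0,-0.134],"spin":0,"claw":-1},{"delta_pos":[0,0,-0.134],"spin":0,"claw":-1},{"delta_pos":[0,0,-0.134],"spin":0,"claw":-1}]' 30
cat > pan.py <<'E'
import sys
from h import *
from scipy.optimize import least_squares
n,x,y=sys.argv[1],float(sys.argv[2]),float(sys.argv[3])
for cam in ("top","side"):
    d=np.load(f"{cam}{n}.npy"); v,u=np.nonzero(d>0); P=at_d(cam,np.c_[u,v],d[v,u])
    m=(P[:,2]>127)&(P[:,2]<138)&(np.hypot(P[:,0]-x,P[:,1]-y)<88)
    Q=P[m]; f=least_squares(lambda p:np.hypot(Q[:,0]-p[0],Q[:,1]-p[1])-73.3,[x,y],loss="soft_l1",f_scale=2)
    print(cam,"pan",f.x.round(1),len(Q), "rim z near/far",[Q[(Q[:,1]-f.x[1])*s>30][:,2].mean().round(1) for s in (1,-1) if ((Q[:,1]-f.x[1])*s>30).any()])
E
python3 l2.py 2; python3 pan.py 2 453 168
```

```text
clock: 3.9
position: [458.6, 293.7, 98.4]
eef_rot: [[0.999, -0.044, 0.001], [-0.044, -0.999, 0.001], [0.001, -0.001, -1.0]]
contact_force: [-1.1, 0.3, 5.8]
grip_width: 0.225
4.0 [458.6 293.7  98.3] [ 0.999 -0.044  0.001] 0.2243397308129224 [-1.3  1.2  6.6] [-0.88  0.21  0.3   1.88 -0.07  1.06 -0.6 ]
top pan [451.9 169.3] 179 rim z near/far [np.float64(132.3), np.float64(132.8)]
side pan [453.6 166.8] 177 rim z near/far [np.float64(131.3), np.float64(131.5)]
```

```bash
python3 -m creep '[{"delta_pos":[0,0,0.001],"spin":0,"claw":-1},{"delta_pos":[0,0,0.001],"spin":0,"claw":-1}]'; python3 -c "
from rig import *;print(state()['contact_force'],state()['position'])"
```

```text
clock: 4.25
position: [458.3, 293.4, 98.5]
eef_rot: [[0.999, -0.044, 0.001], [-0.044, -0.999, 0.001], [0.001, -0.001, -1.0]]
contact_force: [-0.2, 1.4, 3.7]
grip_width: 0.224
[-0.18047116  1.35137204  3.66557243] [458.31499475 293.44282221  98.53995661]
```

```bash
python3 -m creep '[{"delta_pos":[0.001,-0.008,0.001],"spin":0,"claw":-1},{"delta_pos":[0.003,-0.025,0.001],"spin":0,"claw":-1},{"delta_pos":[0.006,-0.05,0.001],"spin":0,"claw":-1},{"delta_pos":[0.008,-0.075,0.001],"spin":0,"claw":-1},{"delta_pos":[0.011,-0.1,0.001],"spin":0,"claw":-1},{"delta_pos":[0.014,-0.125,0.001],"spin":0,"claw":-1},{"delta_pos":[0.017,-0.15,0.001],"spin":0,"claw":-1},{"delta_pos":[0.02,-0.175,0.001],"spin":0,"claw":-1},{"delta_pos":[0.021,-0.19,0.001],"spin":0,"claw":-1},{"delta_pos":[0.022,-0.195,0.001],"spin":0,"claw":-1}]'; python3 l2.py 3; python3 pan.py 3 475 -27
```

```text
clock: 5.5
position: [479.4, 96.7, 99.0]
eef_rot: [[0.999, -0.046, -0.001], [-0.046, -0.999, 0.0], [-0.001, 0.0, -1.0]]
contact_force: [-1.2, 2.5, -1.4]
grip_width: 0.226
5.6 [479.4  96.8  98.9] [ 0.999 -0.045 -0.001] 0.22831064730473546 [-0.  -1.6 -2.4] [-0.67  0.09  0.44  2.01 -0.04  1.05 -0.26]
top pan [472.2 -27.1] 151 rim z near/far [np.float64(133.1), np.float64(132.5)]
side pan [473.7 -30.3] 199 rim z near/far [np.float64(131.4), np.float64(131.4)]
```

```bash
python3 -m creep '[{"delta_pos":[0.001,-0.008,-0.001],"spin":0,"claw":-1},{"delta_pos":[0.003,-0.02,-0.001],"spin":0,"claw":-1},{"delta_pos":[0.005,-0.032,-0.001],"spin":0,"claw":-1},{"delta_pos":[0.006,-0.036,-0.001],"spin":0,"claw":-1},{"delta_pos":[0.006,-0.036,-0.001],"spin":0,"claw":-1},{"delta_pos":[0.006,-0.036,-0.001],"spin":0,"claw":-1}]'; python3 l2.py 4; python3 pan.py 4 479 -63; python3 -c "
import cv2
a=cv2.imread('pics/top4.png')
cv2.imwrite('pics/v3.png',cv2.resize(a[180:300,300:440],(700,600),interpolation=2))"
```

```text
clock: 6.35
position: [486.4, 61.0, 98.5]
eef_rot: [[0.999, -0.044, 0.001], [-0.044, -0.999, -0.001], [0.001, 0.001, -1.0]]
contact_force: [0.5, -1.3, 0.7]
grip_width: 0.226
6.45 [486.4  61.1  98.5] [ 0.999 -0.044  0.001] 0.22157374032060306 [-0.3 -2.6  1.5] [-0.63  0.09  0.47  2.01 -0.05  1.05 -0.18]
top pan [479.7 -62.7] 137 rim z near/far [np.float64(133.6), np.float64(132.3)]
side pan [480.8 -65.6] 203 rim z near/far [np.float64(131.7), np.float64(131.7)]
```

View pics/v3.png

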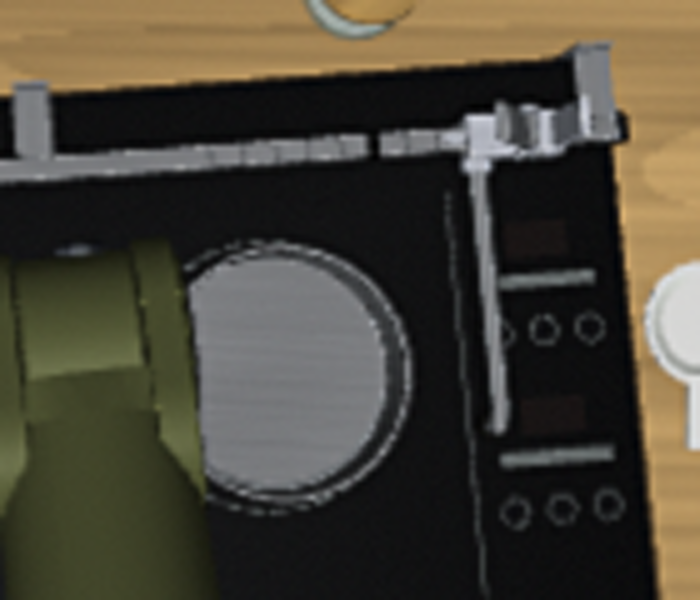

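The pan looks centred: its rim is concentric with the dashed ring, and both cameras put it within about 2 mm of the cross. In v3 the mark is at (373,146) and the pointer tip at about (440,141). I'll release the handle and lift.

```bash
python3 -m creep '[{"delta_pos":[0,0,0],"spin":0,"claw":-0.5},{"delta_pos":[0,0,0],"spin":0,"claw":0},{"delta_pos":[0,0,0],"spin":0,"claw":0.3},{"delta_pos":[0,0,0],"spin":0,"claw":0.5},{"delta_pos":[0,0,0.03],"spin":0,"claw":0.7},{"delta_pos":[0,0,0.08],"spin":0,"claw":1},{"delta_pos":[0,0,0.132],"spin":0,"claw":1},{"delta_pos":[0,0,0.16],"spin":0,"claw":1},{"delta_pos":[0,0,0.16],"spin":0,"claw":1}]'; python3 l2.py 5; python3 pan.py 5 479 -63
cat > leg.py <<'E'
import sys
from h import *
n=sys.argv[1]
for c in ("top","side"):
    im,d=capture(c)
    for t in ("mark","pointer","thumb_post","lever_tip","lever_grip"):
        for q in boxes_of(c,t)[:2]:
            z=dict(mark=103.5,pointer=106.6,thumb_post=145,lever_tip=172,lever_grip=150)[t]
            print(c,t,round(q["p"],2),np.round(q["centre"],1),at_z(c,[q["centre"]],z)[0].round(1))
    a={"top":(190,225,360,430),"side":(220,280,320,380)}[c]
    cv2.imwrite(f"pics/z{c}{n}.png",cv2.resize(im[a[0]:a[1],a[2]:a[3],::-1],None,fx=10,fy=10,interpolation=2))
E
python3 leg.py 5; python3 -c "
from h import *
for p in ([374.6,209.2],[387.6,208.2]): print(at_z('top',[p],105))
a=cv2.imread('pics/ztop5.png');b=cv2.imread('pics/zside5.png')[:,:]
b=cv2.resize(b,(700,700))[100:340] if 0 else b
o=np.zeros((600,800,3),np.uint8); o[:350,:700]=a; o[350:600,:600]=b[150:400]; cv2.imwrite('pics/v4.png',o)"
```

```text
clock: 7.58
position: [487.5, 62.3, 260.9]
eef_rot: [[0.999, -0.044, 0.005], [-0.044, -0.999, 0.002], [0.005, -0.002, -1.0]]
contact_force: [-0.6, 1.1, -0.3]
grip_width: 0.999
7.675 [485.8  62.  257.7] [ 0.999 -0.044 -0.001] 1.0011691550348891 [-0.6 -0.1 -0.2] [-0.66 -0.05  0.46  1.81  0.02  1.38 -0.24]
top pan [479.7 -62.9] 114 rim z near/far [np.float64(132.6), np.float64(132.1)]
side pan [480.5 -65.5] 203 rim z near/far [np.float64(131.3), np.float64(131.5)]
top mark 0.62 [354.9 208.8] [616.9 -62.  103.5]
top pointer 0.71 [400.6 204.3] [ 633.2 -201.9  106.6]
top pointer 0.57 [396.2 210.3] [ 614.4 -188.2  106.6]
top thumb_post 0.63 [413.  203.4] [ 631.5 -230.2  145. ]
top lever_tip 0.34 [414.2 203. ] [ 629.1 -226.6  172. ]
top lever_grip 0.38 [403.9 203. ] [ 631.5 -201.8  150. ]
side mark 0.77 [332.  244.3] [ 595.5 -122.8  103.5]
side pointer 0.81 [348.5 261.8] [ 609.1 -213.4  106.6]
side pointer 0.36 [365.3 209. ] [772.8 -15.7 106.6]
side thumb_post 0.43 [358.8 253.3] [ 635.6 -225.7  145. ]
side lever_tip 0.48 [349.9 242.2] [ 618.9 -196.7  172. ]
side lever_grip 0.46 [352.8 245.7] [ 631.  -194.5  150. ]
side lever_grip 0.22 [334.9 245.5] [ 581.4 -172.   150. ]
[[ 616.65722574 -122.17038036  105.        ]]
[[ 620.53086998 -162.10207319  105.        ]]
```

View pics/v4.png

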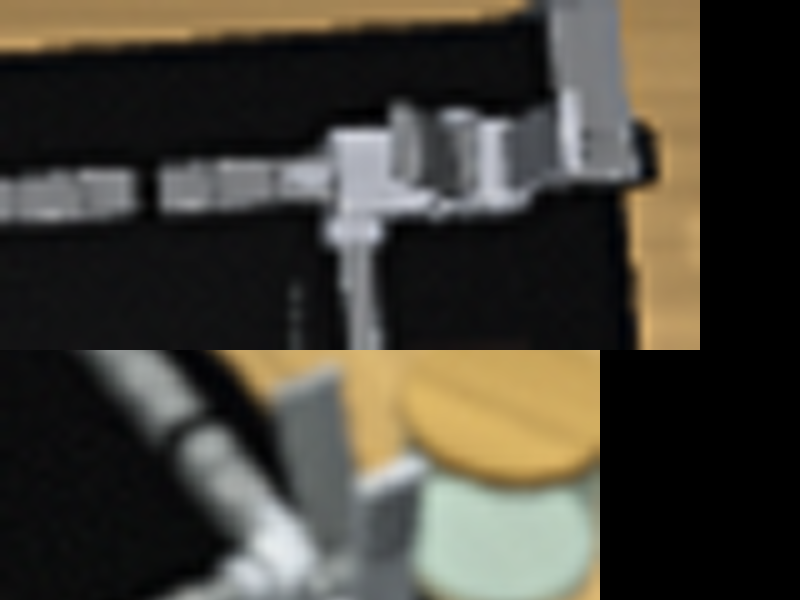

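```bash
python3 -m creep '[{"delta_pos":[0.018,-0.034,0],"spin":-0.18,"claw":1},{"delta_pos":[0.036,-0.068,0],"spin":-0.36,"claw":1},{"delta_pos":[0.053,-0.102,0],"spin":-0.54,"claw":1},{"delta_pos":[0.071,-0.136,0],"spin":-0.72,"claw":1},{"delta_pos":[0.088,-0.168,0],"spin":-0.9,"claw":1},{"delta_pos":[0.106,-0.202,0],"spin":-1.08,"claw":1},{"delta_pos":[0.124,-0.236,0],"spin":-1.26,"claw":1},{"delta_pos":[0.142,-0.269,0],"spin":-1.442,"claw":1},{"delta_pos":[0.142,-0.269,0],"spin":-1.442,"claw":1},{"delta_pos":[0.142,-0.269,0],"spin":-1.442,"claw":1}]'; python3 -c "
from h import *
d=np.load('top5.npy')
for v in (194,198,202,206): print([ (u,*at_d('top',[[u,v]],[d[v,u]])[0].round(0)) for u in range(416,425,2)])
print('arm z',[at_d('top',[[u,v]],[d[v,u]])[0].round(0) for u,v in ((396,215),(396,222),(391,208),(389,208))])
print('mark side',at_z('side',[[339,243]],103.5).round(1),'top',at_z('top',[[374.7,209]],103.5).round(1), 'ptr',at_z('top',[[387.8,208.3]],106.6))
s=state();print(s['position'],s['eef_rot'][:,0] if hasattr(s['eef_rot'],'shape') else s['eef_rot'],s['joint_pos'])"
```

```text
clock: 9.52
position: [628.0, -206.1, 258.0]
eef_rot: [[0.087, -0.996, -0.001], [-0.996, -0.087, 0.001], [-0.001, 0.001, -1.0]]
contact_force: [0.1, 0.6, -0.4]
grip_width: 0.997
[(416, np.float64(670.0), np.float64(-256.0), np.float64(84.0)), (418, np.float64(670.0), np.float64(-262.0), np.float64(85.0)), (420, np.float64(670.0), np.float64(-269.0), np.float64(84.0)), (422, np.float64(684.0), np.float64(-299.0), np.float64(0.0)), (424, np.float64(684.0), np.float64(-306.0), np.float64(-0.0))]
[(416, np.float64(658.0), np.float64(-257.0), np.float64(79.0)), (418, np.float64(656.0), np.float64(-261.0), np.float64(89.0)), (420, np.float64(657.0), np.float64(-268.0), np.float64(85.0)), (422, np.float64(657.0), np.float64(-274.0), np.float64(85.0)), (424, np.float64(670.0), np.float64(-306.0), np.float64(-1.0))]
[(416, np.float64(631.0), np.float64(-230.0), np.float64(179.0)), (418, np.float64(644.0), np.float64(-260.0), np.float64(89.0)), (420, np.float64(644.0), np.float64(-266.0), np.float64(90.0)), (422, np.float64(644.0), np.float64(-273.0), np.float64(90.0)), (424, np.float64(643.0), np.float64(-276.0), np.float64(101.0))]
[(416, np.float64(619.0), np.float64(-229.0), np.float64(183.0)), (418, np.float64(629.0), np.float64(-256.0), np.float64(103.0)), (420, np.float64(629.0), np.float64(-262.0), np.float64(106.0)), (422, np.float64(629.0), np.float64(-268.0), np.float64(107.0)), (424, np.float64(630.0), np.float64(-275.0), np.float64(104.0))]
arm z [array([ 600., -188.,  102.]), array([ 579., -188.,  101.]), array([ 621., -172.,  109.]), array([ 621., -166.,  108.])]
mark side [[ 618.6 -126.4  103.5]] top [[ 617.5 -122.7  103.5]] ptr [[ 620.03961134 -162.39842114  106.6       ]]
[ 627.99814949 -206.08464211  257.98694865] [ 8.67014968e-02 -9.96234043e-01 -7.63239888e-04] [-0.29608651  0.40723989  0.78398895  1.40483283 -0.28598738  1.44660742
 -1.00197408]
```

```bash
python3 -m creep '[{"delta_pos":[0,0,-0.04],"spin":0,"claw":1},{"delta_pos":[0,0,-0.08],"spin":0,"claw":1},{"delta_pos":[0,0,-0.105],"spin":0,"claw":1},{"delta_pos":[0,0,-0.116],"spin":0,"claw":1},{"delta_pos":[0,0,-0.116],"spin":0,"claw":0.8},{"delta_pos":[0,0,-0.116],"spin":0,"claw":0.55},{"delta_pos":[0,0,-0.116],"spin":0,"claw":0.55},{"delta_pos":[0,0,-0.116],"spin":0,"claw":0.55}]' 30; python3 l2.py 6; python3 -c "
import cv2
a=cv2.imread('pics/top6.png');b=cv2.imread('pics/side6.png')
import numpy as np
o=np.zeros((600,800,3),np.uint8); o[:,:400]=cv2.resize(a[180:240,365:405],(400,600),interpolation=2);o[:,400:]=cv2.resize(b[210:285,325:375],(400,600),interpolation=2);cv2.imwrite('pics/v5.png',o)"
```

```text
clock: 10.52
position: [628.5, -207.1, 143.1]
eef_rot: [[0.085, -0.996, 0.001], [-0.996, -0.085, -0.0], [0.0, -0.001, -1.0]]
contact_force: [-0.5, 0.3, -0.7]
grip_width: 0.774
10.625 [ 628.2 -207.   142.7] [ 0.085 -0.996  0.   ] 0.7737176402299328 [-0.4  0.4 -0.2] [-0.28  0.48  0.75  1.55 -0.34  1.24 -0.96]
```

View pics/v5.png

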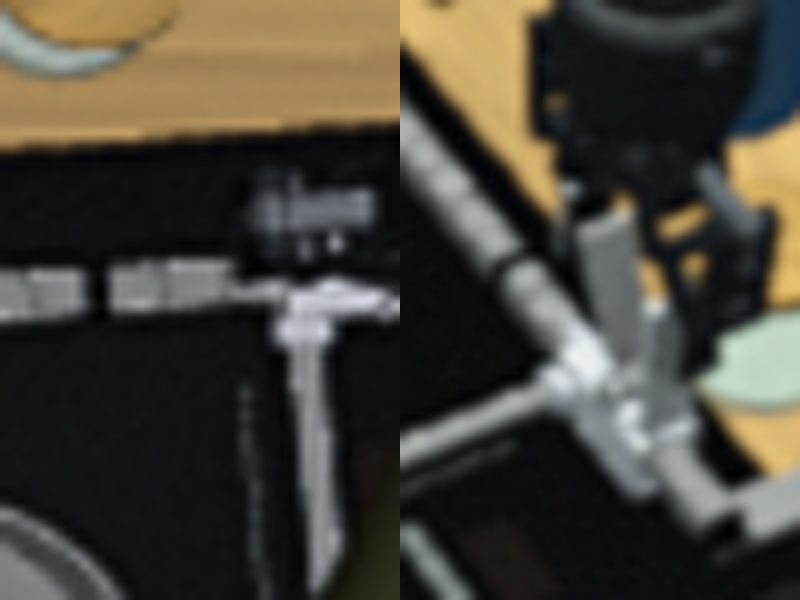

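```bash
python3 -c "
from h import *
print(proj('side',[[630.7,-236,150],[630.7,-236,170],[630.7,-240,200],[628,-231,180],[628,-231,112],[626,-175,150]]).round(1))
d=np.load('side6.npy')
for v in range(232,262,3): print(v,[ (u,*at_d('side',[[u,v]],[d[v,u]])[0].round(0).astype(int).tolist()) for u in range(352,374,3)])"
```

```text
[[359.  254.9]
 [359.4 250.3]
 [360.7 244. ]
 [358.  247. ]
 [356.7 262.7]
 [348.5 242. ]]
232 [(352, 608, -224, 243), (355, 616, -228, 243), (358, 620, -238, 250), (361, 625, -246, 255), (364, 633, -249, 255), (367, 740, -93, 76), (370, 752, -94, 73), (373, 761, -98, 73)]
235 [(352, 726, -18, 1), (355, 612, -236, 240), (358, 620, -239, 240), (361, 625, -247, 245), (364, 625, -263, 259), (367, 633, -265, 258), (370, 641, -268, 257), (373, 752, -113, 75)]
238 [(352, 633, -183, 172), (355, 614, -234, 226), (358, 737, -42, 3), (361, 635, -232, 215), (364, 620, -272, 258), (367, 630, -271, 252), (370, 638, -274, 252), (373, 747, -124, 73)]
241 [(352, 629, -191, 167), (355, 612, -238, 217), (358, 620, -241, 218), (361, 629, -243, 216), (364, 622, -271, 244), (367, 630, -274, 244), (370, 640, -273, 239), (373, 742, -132, 69)]
244 [(352, 629, -193, 157), (355, 713, -66, 4), (358, 617, -247, 212), (361, 698, -130, 70), (364, 620, -275, 237), (367, 631, -273, 231), (370, 643, -270, 223), (373, 733, -149, 74)]
247 [(352, 626, -200, 152), (355, 634, -203, 151), (358, 619, -245, 197), (361, 618, -264, 215), (364, 621, -275, 224), (367, 636, -267, 210), (370, 646, -267, 207), (373, 725, -163, 76)]
250 [(352, 624, -204, 144), (355, 619, -231, 171), (358, 620, -245, 184), (361, 617, -266, 206), (364, 625, -270, 206), (367, 634, -272, 204), (370, 718, -157, 60), (373, 727, -161, 60)]
253 [(352, 622, -208, 135), (355, 618, -233, 161), (358, 619, -248, 175), (361, 626, -253, 177), (364, 636, -253, 173), (367, 714, -148, 38), (370, 719, -158, 45), (373, 729, -162, 45)]
256 [(352, 622, -210, 123), (355, 618, -235, 150), (358, 621, -247, 160), (361, 626, -256, 167), (364, 706, -144, 23), (367, 712, -153, 30), (370, 722, -156, 28), (373, 731, -160, 28)]
259 [(352, 619, -216, 117), (355, 620, -232, 133), (358, 629, -236, 133), (361, 672, -182, 61), (364, 707, -144, 8), (367, 715, -150, 10), (370, 723, -156, 12), (373, 731, -162, 15)]
```

The side depth confirms that the fingers straddle the post and lever, with the outer finger at x≈618–640, y≈−247 and below z 160. I'll push the post along the rail.

```bash
python3 -m creep '[{"delta_pos":[0,0.004,0],"spin":0,"claw":0.55},{"delta_pos":[-0.001,0.009,0],"spin":0,"claw":0.55},{"delta_pos":[-0.001,0.015,0],"spin":0,"claw":0.55},{"delta_pos":[-0.002,0.021,0],"spin":0,"claw":0.55},{"delta_pos":[-0.002,0.027,0],"spin":0,"claw":0.55},{"delta_pos":[-0.003,0.033,0],"spin":0,"claw":0.55},{"delta_pos":[-0.003,0.036,0],"spin":0,"claw":0.55},{"delta_pos":[-0.003,0.036,0],"spin":0,"claw":0.55}]'; python3 l2.py 7
cat > gap.py <<'E'
import sys
from h import *
# rail profile: sample top/side image along the rail line (z=105) at 0.5 mm steps, several offsets
n=sys.argv[1]
o=np.zeros((600,800,3),np.uint8)
for k,c in enumerate(("top","side")):
    im=cv2.imread(f"pics/{c}{n}.png"); s=np.arange(-40,60,.25); w=np.arange(-24,24,.32)
    e=np.array([-.085,.996,0]); f=np.array([.996,.085,0]); P0=np.array([617.6,-122.7 if k==0 else -126.4,105])
    # image columns: s decreasing (left=+y); zero at column 480 (8 px = 2 mm -> 2 px per 0.25 mm)
    P=P0+(-s)[None,:,None]*e+(-w)[:,None,None]*f
    uv=proj(c,P).reshape(len(w),len(s),2).astype(np.float32)
    r=cv2.remap(im,uv[...,0],uv[...,1],cv2.INTER_CUBIC); o[k*300:k*300+300]=cv2.resize(r,(800,300))
cv2.imwrite(f"pics/g{n}.png",o)
E
python3 gap.py 7
```

```text
clock: 11.62
position: [625.1, -170.0, 142.3]
eef_rot: [[0.085, -0.996, -0.0], [-0.996, -0.085, 0.001], [-0.001, 0.0, -1.0]]
contact_force: [-0.6, -0.4, 0.9]
grip_width: 0.778
11.725 [ 625.2 -170.1  142.2] [ 0.085 -0.996 -0.001] 0.7773455220288883 [ 0.1 -0.1 -1.1] [-0.35  0.45  0.75  1.59 -0.32  1.23 -1.02]
```

View pics/g7.png

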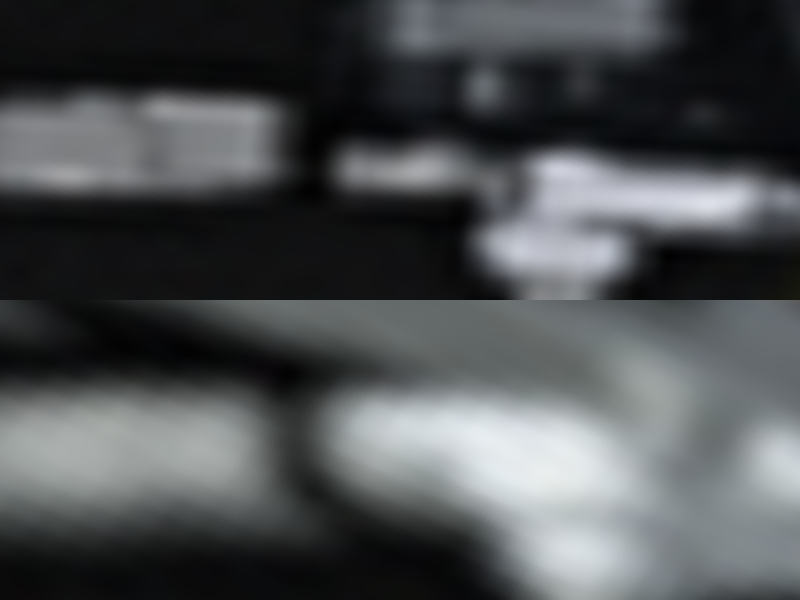

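```bash
cat > shift.py <<'E'
import sys
from h import *
def arm(n,c="top"):
    # centroid of bright arm along rail dir, z=102, at lateral offsets -90..-150 from the rail
    im=cv2.cvtColor(cv2.imread(f"pics/{c}{n}.png"),6).astype(np.float32)
    e=np.array([-.085,.996,0]); f=np.array([.996,.085,0]); P0=np.array([617.6,-122.7,102])
    s=np.arange(-110,10,.5); w=-np.arange(45,110,2.)
    P=P0+s[None,:,None]*e+w[:,None,None]*f
    uv=proj(c,P).reshape(len(w),len(s),2).astype(np.float32)
    return cv2.remap(im,uv[...,0],uv[...,1],cv2.INTER_LINEAR)
if __name__=="__main__":
  for c in ("top","side"):
    a,b=arm(sys.argv[1],c),arm(sys.argv[2],c)
    best=[]
    for k in np.arange(0,140):
        x,y=a[:,:a.shape[1]-k],b[:,k:]
        m=slice(0,None); best.append(np.corrcoef(np.clip(x,40,255).ravel(),np.clip(y,40,255).ravel())[0,1])
    k=int(np.argmax(best)); print(c,"shift mm",k*.5,best[max(0,k-2):k+3])
E
python3 shift.py 5 7
python3 - <<'E'
from h import *
im=cv2.imread("pics/top5.png"); o=np.zeros((600,800,3),np.uint8)
e=np.array([-.085,.996,0]); f=np.array([.996,.085,0]); P0=np.array([617.6,-122.7,105])
s=np.arange(-20,80,.125); w=np.arange(-18.75,18.75,.125)
uv=proj("top",P0+(-s)[None,:,None]*e+(-w)[:,None,None]*f).reshape(len(w),len(s),2).astype(np.float32)
o[:300]=cv2.remap(im,uv[...,0],uv[...,1],cv2.INTER_CUBIC)
im=cv2.imread("pics/side5.png"); P0[1]=-126.4
uv=proj("side",P0+(-s)[None,:,None]*e+(-w)[:,None,None]*f).reshape(len(w),len(s),2).astype(np.float32)
o[300:]=cv2.remap(im,uv[...,0],uv[...,1],cv2.INTER_CUBIC)
cv2.imwrite("pics/g5.png",cv2.convertScaleAbs(o,alpha=1.15))
E
```

```text
top shift mm 31.5 [np.float64(0.38586797053287514), np.float64(0.3956740814815396), np.float64(0.3961350394577905), np.float64(0.3878428271677706), np.float64(0.3718706665201844)]
side shift mm 31.5 [np.float64(0.9242841499849138), np.float64(0.933216107217174), np.float64(0.9338297076917399), np.float64(0.9260355959793113), np.float64(0.9099182613523024)]
```

View pics/g5.png

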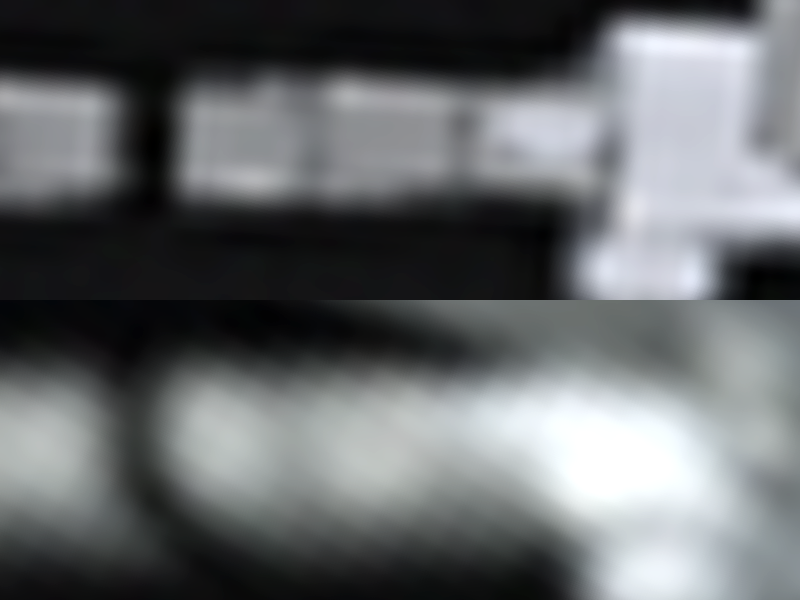

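```bash
python3 -m creep '[{"delta_pos":[0,0.004,0],"spin":0,"claw":0.55},{"delta_pos":[-0.001,0.008,0],"spin":0,"claw":0.55},{"delta_pos":[-0.001,0.009,0],"spin":0,"claw":0.55},{"delta_pos":[-0.001,0.009,0],"spin":0,"claw":0.55}]'; python3 l2.py 8; python3 shift.py 5 8;python3 shift.py 7 8
python3 - <<'E'
from h import *
o=np.zeros((600,800,3),np.uint8)
e=np.array([-.085,.996,0]); f=np.array([.996,.085,0])
s=np.arange(-20,80,.125); w=np.arange(-18.75,18.75,.125)
for k,(c,y) in enumerate((("top",-122.7),("side",-126.4))):
    im=cv2.imread(f"pics/{c}8.png"); P0=np.array([617.6,y,105])
    uv=proj(c,P0+(-s)[None,:,None]*e+(-w)[:,None,None]*f).reshape(len(w),len(s),2).astype(np.float32)
    o[k*300:k*300+300]=cv2.remap(im,uv[...,0],uv[...,1],cv2.INTER_CUBIC)
cv2.imwrite("pics/g8.png",cv2.convertScaleAbs(o,alpha=1.15))
E
```

```text
clock: 12.22
position: [624.2, -161.5, 142.3]
eef_rot: [[0.085, -0.996, -0.0], [-0.996, -0.085, 0.0], [-0.0, -0.0, -1.0]]
contact_force: [0.3, -0.2, -0.4]
grip_width: 0.771
12.325 [ 624.1 -161.5  142.4] [ 0.085 -0.996 -0.001] 0.7763305509275118 [ 0.6  0.5 -0.6] [-0.36  0.44  0.75  1.6  -0.31  1.23 -1.04]
top shift mm 40.0 [np.float64(0.3589134243201322), np.float64(0.3736485092735208), np.float64(0.37904131175200306), np.float64(0.37419545211399796), np.float64(0.35999781103759954)]
side shift mm 39.5 [np.float64(0.9085012364708172), np.float64(0.923778756198018), np.float64(0.9307942388383228), np.float64(0.9294115945567097), np.float64(0.9196581779013029)]
top shift mm 9.0 [np.float64(0.8840863202905157), np.float64(0.8963579147585121), np.float64(0.8980211944231747), np.float64(0.8875709500866233), np.float64(0.8656773385985397)]
side shift mm 8.5 [np.float64(0.9567215406796232), np.float64(0.96418296373298), np.float64(0.9643157350031191), np.float64(0.9569951859245862), np.float64(0.9422982438194785)]
```

View pics/g8.png

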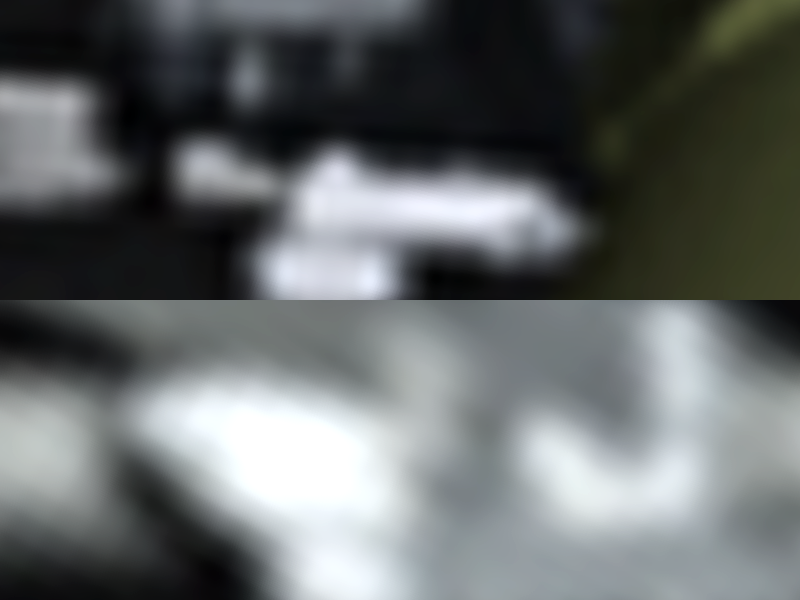

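```bash
python3 -m creep '[{"delta_pos":[0,-0.003,0],"spin":0,"claw":0.6},{"delta_pos":[0,-0.003,0.04],"spin":0,"claw":0.6},{"delta_pos":[0,-0.003,0.09],"spin":0,"claw":0.6},{"delta_pos":[-0.04,0.04,0.12],"spin":0,"claw":0.6},{"delta_pos":[-0.08,0.09,0.12],"spin":0,"claw":0.6},{"delta_pos":[-0.1,0.14,0.12],"spin":0,"claw":0.6},{"delta_pos":[-0.1,0.14,0.12],"spin":0,"claw":0.6}]'; python3 l2.py 9; python3 pan.py 9 479 -63; python3 shift.py 5 9
python3 - <<'E'
from h import *
o=np.zeros((600,800,3),np.uint8)
e=np.array([-.085,.996,0]); f=np.array([.996,.085,0])
s=np.arange(-40,60,.125); w=np.arange(-18.75,18.75,.125)
for k,(c,y) in enumerate((("top",-121.2),("side",-123.))):
    im=cv2.imread(f"pics/{c}9.png"); P0=np.array([617.6,y,105])
    uv=proj(c,P0+(-s)[None,:,None]*e+(-w)[:,None,None]*f).reshape(len(w),len(s),2).astype(np.float32)
    o[k*300:k*300+300]=cv2.remap(im,uv[...,0],uv[...,1],cv2.INTER_CUBIC)
cv2.imwrite("pics/g9.png",cv2.convertScaleAbs(o,alpha=1.1))
d=np.load('top9.npy');v,u=np.mgrid[190:215,385:410].reshape(2,-1);P=at_d('top',np.c_[u,v],d[v,u]);m=P[:,2]>170
print(np.sort(P[m][:,1]).round(0)); print(P[m][:,0].min(),P[m][:,0].max())
E
```

```text
clock: 13.2
position: [522.7, -16.2, 262.5]
eef_rot: [[0.094, -0.996, -0.001], [-0.996, -0.094, 0.004], [-0.004, 0.0, -1.0]]
contact_force: [1.5, -0.1, -0.2]
grip_width: 0.794
13.3 [524.  -21.6 262.7] [ 0.086 -0.996 -0.   ] 0.7971473444328582 [ 0.2 -1.3 -0.2] [-0.72  0.03  0.73  1.74 -0.02  1.38 -1.47]
top pan [480.  -62.9] 32 rim z near/far [np.float64(132.3)]
side pan [480.6 -65.6] 203 rim z near/far [np.float64(131.4), np.float64(131.4)]
top shift mm 21.0 [np.float64(0.32965249121090096), np.float64(0.3319053239104033), np.float64(0.33253491766377463), np.float64(0.33183587335131187), np.float64(0.33023337039911044)]
side shift mm 39.5 [np.float64(0.9127235697085018), np.float64(0.9282167867804272), np.float64(0.9352823623575071), np.float64(0.9337598149302924), np.float64(0.9236850036517549)]
[-196. -195. -195. -192. -192. -192. -191. -191. -191. -191. -191. -190.
 -190. -190. -190. -189. -189. -189. -188. -188. -188. -188. -188. -188.
 -187. -150. -146. -145. -143. -143. -140.  -62.  -62.  -61.  -61.  -59.
  -59.  -59.  -59.  -58.  -58.  -58.  -58.  -58.  -57.  -57.  -57.  -57.
  -57.  -57.  -57.  -56.  -56.  -56.  -56.  -56.  -56.  -56.  -55.  -55.
  -55.  -55.  -55.  -55.  -55.  -55.  -54.  -54.  -54.  -54.  -54.  -53.
  -53.  -53.  -53.  -53.  -53.  -53.  -53.  -53.  -52.  -52.  -52.  -52.
  -52.  -52.  -52.  -52.  -52.  -51.  -51.  -51.  -50.  -50.  -50.  -50.
  -50.  -50.  -49.  -49.  -49.  -49.  -49.  -48.  -48.  -48.  -47.   78.]
471.5470275418281 636.4807769304009
```

View pics/g9.png

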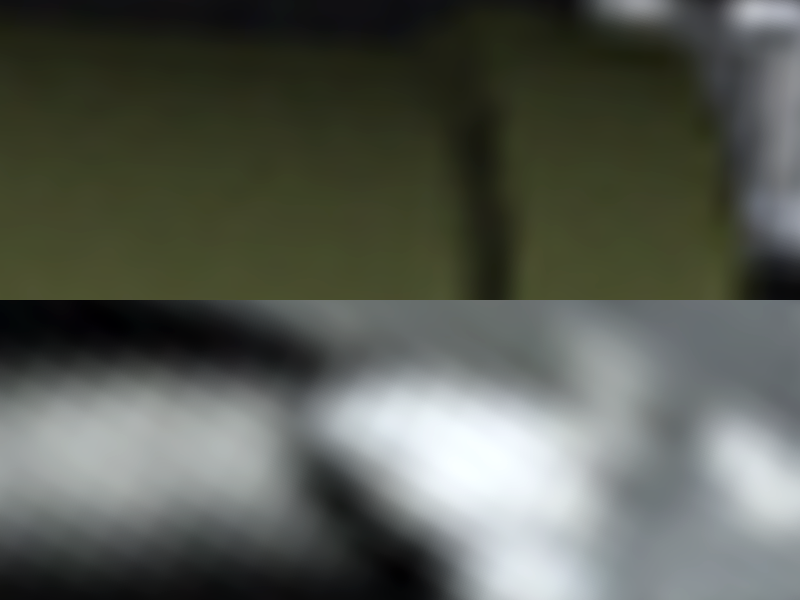

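The arm still hides the mark in the top view (g9), so I'll move it further aside.

```bash
python3 -m creep '[{"delta_pos":[-0.02,0.05,0],"spin":0,"claw":0.6},{"delta_pos":[-0.03,0.1,0],"spin":0,"claw":0.6},{"delta_pos":[-0.04,0.14,0],"spin":0,"claw":0.6},{"delta_pos":[-0.04,0.14,0],"spin":0,"claw":0.6}]'; python3 l2.py 10; python3 shift.py 5 10
python3 - <<'E'
from h import *
o=np.zeros((600,800,3),np.uint8)
e=np.array([-.085,.996,0]); f=np.array([.996,.085,0])
s=np.arange(-40,60,.125); w=np.arange(-18.75,18.75,.125)
for k,(c,y) in enumerate((("top",-121.2),("side",-123.))):
    im=cv2.imread(f"pics/{c}10.png"); P0=np.array([617.6,y,105])
    uv=proj(c,P0+(-s)[None,:,None]*e+(-w)[:,None,None]*f).reshape(len(w),len(s),2).astype(np.float32)
    o[k*300:k*300+300]=cv2.remap(im,uv[...,0],uv[...,1],cv2.INTER_CUBIC)
cv2.imwrite("pics/g10.png",cv2.convertScaleAbs(o,alpha=1.1))
d=np.load('top10.npy');v,u=np.mgrid[190:215,385:410].reshape(2,-1);P=at_d('top',np.c_[u,v],d[v,u]);m=(P[:,2]>170)&(P[:,0]>600)
print(np.sort(P[m][:,1]).round(0)); print(P[m][:,0].min(),P[m][:,0].max())
E
```

```text
clock: 13.8
position: [483.9, 120.1, 262.0]
eef_rot: [[0.088, -0.996, -0.001], [-0.996, -0.088, -0.0], [0.0, 0.001, -1.0]]
contact_force: [0.5, -0.1, 0.4]
grip_width: 0.799
13.9 [484.9 116.2 262.2] [ 0.082 -0.997  0.002] 0.7985632796175604 [ 0.6 -1.5  0.3] [-0.88 -0.04  0.58  1.79  0.02  1.39 -1.79]
top shift mm 40.0 [np.float64(0.8312781278993587), np.float64(0.8478534655620941), np.float64(0.8483782270756416), np.float64(0.8321239085943455), np.float64(0.8010454323295242)]
side shift mm 39.5 [np.float64(0.9130595848695628), np.float64(0.9287767417299817), np.float64(0.9360284549739069), np.float64(0.9346468892427768), np.float64(0.9246700412661202)]
[-195. -195. -194. -192. -192. -192. -192. -191. -191. -191. -191. -189.
 -189. -189. -189. -189. -189. -188. -188. -188. -187. -150. -150. -150.
 -149. -149. -149. -146. -146. -146. -146. -146. -145. -145. -145. -144.
 -143. -143. -143. -143. -143. -143. -143. -141. -140.]
611.8195294891574 636.094274840636
```

View pics/g10.png

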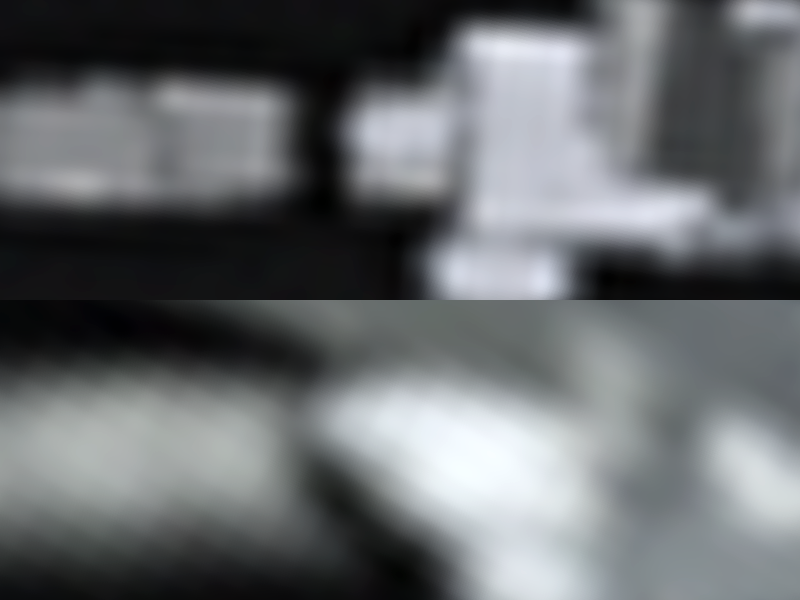

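Mark band in g10 is centred at column 320 and the pointer tip shows at about 344. After parallax and the taper, about 1.5–2 mm remains. I'll return to the leg, push the last bit, then pinch in coordinated steps so the post finger stays put.

```bash
python3 -m creep '[{"delta_pos":[0.025,-0.05,0],"spin":0,"claw":0.6},{"delta_pos":[0.05,-0.1,0],"spin":0,"claw":0.6},{"delta_pos":[0.075,-0.15,0],"spin":0,"claw":0.6},{"delta_pos":[0.1,-0.2,0],"spin":0,"claw":0.6},{"delta_pos":[0.125,-0.25,0],"spin":0,"claw":0.6},{"delta_pos":[0.14,-0.283,0],"spin":0,"claw":0.6},{"delta_pos":[0.14,-0.283,0],"spin":0,"claw":0.6},{"delta_pos":[0.14,-0.283,-0.04],"spin":0,"claw":0.6},{"delta_pos":[0.14,-0.283,-0.085],"spin":0,"claw":0.6},{"delta_pos":[0.14,-0.283,-0.12],"spin":0,"claw":0.6}]' 30
python3 -m creep '[{"delta_pos":[0,0,0],"spin":0,"claw":0.55},{"delta_pos":[0,0.003,0],"spin":0,"claw":0.55},{"delta_pos":[0,0.0048,0],"spin":0,"claw":0.55},{"delta_pos":[0,0.0048,0],"spin":0,"claw":0.55}]'; python3 l2.py 11; python3 shift.py 10 11
```

```text
clock: 15.15
position: [623.2, -165.1, 140.9]
eef_rot: [[0.084, -0.996, -0.001], [-0.996, -0.084, 0.0], [-0.0, 0.001, -1.0]]
contact_force: [0.2, 0.6, -0.0]
grip_width: 0.805
clock: 15.65
position: [625.1, -160.8, 144.1]
eef_rot: [[0.085, -0.996, 0.003], [-0.996, -0.085, -0.001], [0.001, -0.003, -1.0]]
contact_force: [0.3, -1.5, 1.4]
grip_width: 0.777
15.75 [ 624.9 -160.9  143.6] [ 0.085 -0.996  0.001] 0.7724522249718417 [ 1.2 -2.   1.5] [-0.4   0.45  0.79  1.6  -0.34  1.23 -1.03]
top shift mm 1.0 [np.float64(0.18250548405953493), np.float64(0.1907174497070759), np.float64(0.19261149040011796), np.float64(0.1887748290937061), np.float64(0.17985609201491004)]
side shift mm 0.5 [np.float64(0.9909669774085587), np.float64(0.9961953540207316), np.float64(0.993696540066151), np.float64(0.9836142531605285)]
```

```bash
python3 -m creep '[{"delta_pos":[0,0.001,0],"spin":0,"claw":0.55},{"delta_pos":[0,-0.0011,0],"spin":0,"claw":0.45},{"delta_pos":[0,-0.0032,0],"spin":0,"claw":0.35},{"delta_pos":[0,-0.0054,0],"spin":0,"claw":0.25},{"delta_pos":[0.001,-0.0075,0],"spin":0,"claw":0.15},{"delta_pos":[0.001,-0.0096,0],"spin":0,"claw":0.05},{"delta_pos":[0.001,-0.0117,0],"spin":0,"claw":-0.05},{"delta_pos":[0.001,-0.0138,0],"spin":0,"claw":-0.15},{"delta_pos":[0.001,-0.0138,0],"spin":0,"claw":-0.15},{"delta_pos":[0.001,-0.0138,0],"spin":0,"claw":-0.15}]'; python3 l2.py 12; python3 shift.py 10 12; python3 shift.py 5 12
```

```text
clock: 17.0
position: [625.8, -173.2, 142.8]
eef_rot: [[0.085, -0.996, 0.001], [-0.996, -0.085, 0.001], [-0.001, -0.001, -1.0]]
contact_force: [-0.0, 2.4, 5.0]
grip_width: 0.423
17.1 [ 625.7 -173.2  142.6] [ 0.085 -0.996 -0.001] 0.42719637588641274 [-0.7  3.4  4.8] [-0.37  0.46  0.79  1.59 -0.34  1.23 -1.  ]
top shift mm 3.0 [np.float64(0.5904012475297548), np.float64(0.6127119338347626), np.float64(0.6239279100528444), np.float64(0.6227105847657312), np.float64(0.6097499770194417)]
side shift mm 3.5 [np.float64(0.9811042122530711), np.float64(0.9885248463709688), np.float64(0.9886917077904186), np.float64(0.9815329966461634), np.float64(0.9671014561892656)]
top shift mm 43.0 [np.float64(0.6133377276106482), np.float64(0.6390690365881144), np.float64(0.6515599610941009), np.float64(0.649293142129304), np.float64(0.6334131673509479)]
side shift mm 43.0 [np.float64(0.9122270612365047), np.float64(0.9256031381354939), np.float64(0.9306386150871266), np.float64(0.9272804885739842), np.float64(0.9156644864625291)]
```

```bash
python3 -m creep '[{"delta_pos":[0,-0.001,0],"spin":0,"claw":-0.15},{"delta_pos":[0,-0.0016,0],"spin":0,"claw":-0.15},{"delta_pos":[0,-0.0016,0],"spin":0,"claw":-0.15},{"delta_pos":[0,-0.0016,0],"spin":0,"claw":-0.15}]'; python3 l2.py 13; python3 shift.py 10 13; python3 shift.py 5 13; python3 shift.py 13 12
```

```text
clock: 17.6
position: [625.5, -173.5, 142.1]
eef_rot: [[0.086, -0.996, -0.0], [-0.996, -0.086, 0.002], [-0.002, -0.0, -1.0]]
contact_force: [0.1, 5.5, 3.6]
grip_width: 0.424
17.7 [ 625.5 -173.6  142.1] [ 0.086 -0.996 -0.002] 0.42729135056459094 [0.  5.5 5. ] [-0.37  0.46  0.79  1.59 -0.35  1.24 -1.  ]
top shift mm 3.0 [np.float64(0.611748936100031), np.float64(0.6322672661826082), np.float64(0.6413750332213027), np.float64(0.6377964648118365), np.float64(0.6223203038652699)]
side shift mm 3.5 [np.float64(0.9810656498259073), np.float64(0.9884755449860655), np.float64(0.9886364978342764), np.float64(0.981479906056703), np.float64(0.9670579341385022)]
top shift mm 43.0 [np.float64(0.6328553292991163), np.float64(0.656526630249279), np.float64(0.6668053621169096), np.float64(0.6622675207599052), np.float64(0.6441320988194683)]
side shift mm 43.0 [np.float64(0.9122562358762496), np.float64(0.9256225195645676), np.float64(0.9306542290316934), np.float64(0.9273002585373429), np.float64(0.9156955080416828)]
top shift mm 0.0 [np.float64(0.9956369933915785), np.float64(0.989389142466655), np.float64(0.9655834719225833)]
side shift mm 0.0 [np.float64(0.9999271528028317), np.float64(0.9961215000338854), np.float64(0.9850980381002298)]
```

```bash
python3 -m creep '[{"delta_pos":[0,-0.001,0],"spin":0,"claw":-0.15},{"delta_pos":[0,-0.002,0],"spin":0,"claw":-0.15},{"delta_pos":[0,-0.002,0],"spin":0,"claw":-0.15}]'; python3 l2.py 14; python3 shift.py 14 13
```

```text
clock: 18.08
position: [625.6, -175.6, 142.1]
eef_rot: [[0.086, -0.996, 0.0], [-0.996, -0.086, 0.002], [-0.002, -0.0, -1.0]]
contact_force: [0.6, 5.0, 4.1]
grip_width: 0.424
18.175 [ 625.5 -175.6  142. ] [ 0.086 -0.996 -0.002] 0.4234853248542549 [0.4 4.6 4.3] [-0.37  0.46  0.79  1.59 -0.35  1.24 -1.  ]
top shift mm 0.0 [np.float64(0.9797624209286501), np.float64(0.9752199853071304), np.float64(0.9536599058112063)]
side shift mm 0.0 [np.float64(0.9999301527971699), np.float64(0.9962389935500201), np.float64(0.985336682132434)]
```

Run:
```python
from h import *
e=np.array([-.085,.996,0]); f=np.array([.996,.085,0])
s=np.arange(-8,20,1.)
print("s   ",s.astype(int))
for c,y in (("top",-121.2),("side",-123.)):
  for n in (5,10,14):
    im=cv2.cvtColor(cv2.imread(f"pics/{c}{n}.png"),6)
    for w in ((-3,0,3,6) if c=="top" else (-3,0,3)):
        P=np.array([617.6,y,105])+(-s)[:,None]*e+w*f
        uv=proj(c,P).astype(np.float32).reshape(1,-1,2)
        print(c,n,w,cv2.remap(im,uv[...,0],uv[...,1],cv2.INTER_CUBIC)[0])
```

```text
s    [-8 -7 -6 -5 -4 -3 -2 -1  0  1  2  3  4  5  6  7  8  9 10 11 12 13 14 15
 16 17 18 19]
top 5 -3 [131 125 113  98  76  53  36  21  10   9  25  53  86 120 135 136 137 143
 147 150 152 154 152 146 141 133 121 111]
top 5 0 [136 129 111  92  67  41  24  10   2   1  15  42  77 108 128 131 129 130
 128 126 125 124 124 124 126 126 122 113]
top 5 3 [136 131 115  98  73  48  28  15   7   4  14  38  71 101 126 132 130 130
 130 128 127 127 126 125 123 121 117 112]
top 5 6 [145 140 123 101  79  53  32  20  13  12  19  39  62  88 107 113 112 111
 109 108 108 112 117 120 116 109 102  98]
top 10 -3 [130 124 112  97  75  51  34  20   9  10  27  53  85 118 136 141 146 153
 156 157 159 160 157 142 124 113 119 137]
top 10 0 [136 129 111  91  66  40  23  11   7  11  31  61  94 126 154 165 170 174
 171 166 164 166 166 155 138 123 121 134]
top 10 3 [135 131 115  97  72  47  26  15  15  24  44  77 113 144 172 180 179 182
 183 182 182 183 182 174 158 141 134 142]
top 10 6 [143 138 121  99  77  51  30  19  11  10  18  37  60  87 109 120 125 128
 131 134 135 140 146 149 145 138 134 142]
top 14 -3 [133 126
[... 903 characters left out ...]
  51  64  82  99 115 130 143 159
 176 190 202 211 217 221 225 228 229 229]
side 10 0 [150 143 130 115 102  91  84  83  88  98 110 123 138 155 168 176 182 187
 195 205 212 218 222 224 226 226 227 228]
side 10 3 [143 134 123 113 106 104 107 115 127 143 159 171 178 183 190 201 207 210
 211 212 215 218 220 220 221 222 221 219]
side 14 -3 [156 147 134 122 111 102  92  85  83  85  90 102 118 135 152 168 182 198
 211 221 228 231 233 233 234 235 234 233]
side 14 0 [162 160 155 149 145 144 145 147 151 156 160 165 172 184 195 203 209 214
 220 226 230 232 234 234 234 234 235 235]
side 14 3 [164 164 166 169 173 178 183 187 192 198 205 208 208 208 211 218 223 226
 228 230 233 236 237 237 237 236 235 232]
```

```bash
python3 -m creep '[{"delta_pos":[0,-0.001,0],"spin":0,"claw":-0.2},{"delta_pos":[0,-0.0016,0],"spin":0,"claw":-0.25},{"delta_pos":[0,-0.0022,0],"spin":0,"claw":-0.3},{"delta_pos":[0,-0.0028,0],"spin":0,"claw":-0.35},{"delta_pos":[0,-0.0032,0],"spin":0,"claw":-0.4},{"delta_pos":[0,-0.0032,0],"spin":0,"claw":-0.5},{"delta_pos":[0,-0.0032,0],"spin":0,"claw":-0.5}]'; python3 l2.py 15; python3 shift.py 15 13; python3 shift.py 10 15
```

```text
clock: 19.05
position: [625.4, -178.7, 142.1]
eef_rot: [[0.086, -0.996, -0.0], [-0.996, -0.086, 0.003], [-0.003, 0.0, -1.0]]
contact_force: [0.9, 4.9, 5.1]
grip_width: 0.293
19.15 [ 625.4 -178.6  142.1] [ 0.086 -0.996 -0.003] 0.2926982406897563 [-0.4  4.7  4.4] [-0.36  0.47  0.79  1.58 -0.35  1.24 -0.99]
top shift mm 0.0 [np.float64(0.9323393207364078), np.float64(0.9292194963493453), np.float64(0.9098824216132488)]
side shift mm 0.0 [np.float64(0.999000219100537), np.float64(0.9962039026479839), np.float64(0.9861728305126919)]
top shift mm 3.0 [np.float64(0.7153856808501304), np.float64(0.7372013011242778), np.float64(0.7459909786271249), np.float64(0.7403651792831538), np.float64(0.7212446198344125)]
side shift mm 3.0 [np.float64(0.9694274086743511), np.float64(0.982847795698633), np.float64(0.9892114787303957), np.float64(0.9882790524025985), np.float64(0.9800150071497326)]
```

Run:
```python
from h import *
o=np.zeros((600,800,3),np.uint8)
e=np.array([-.085,.996,0]); f=np.array([.996,.085,0])
s=np.arange(-20,20,.05); w=np.arange(-15,15,.1)
for k,n in enumerate((10,15)):
    im=cv2.imread(f"pics/top{n}.png"); P0=np.array([617.6,-121.2,105])
    uv=proj("top",P0+(-s)[None,:,None]*e+(-w)[:,None,None]*f).reshape(len(w),len(s),2).astype(np.float32)
    o[k*300:k*300+300]=cv2.remap(im,uv[...,0],uv[...,1],cv2.INTER_LANCZOS4)
o[:,399:401,1]=255; cv2.imwrite("pics/g15.png",o)
s=state();print(s["wrist_torque"],s["contact_force"])
```

```text
[ 1.47072086 -0.0334075   0.20558021] [-0.41613022  4.71974697  4.42990911]
```

View pics/g15.png

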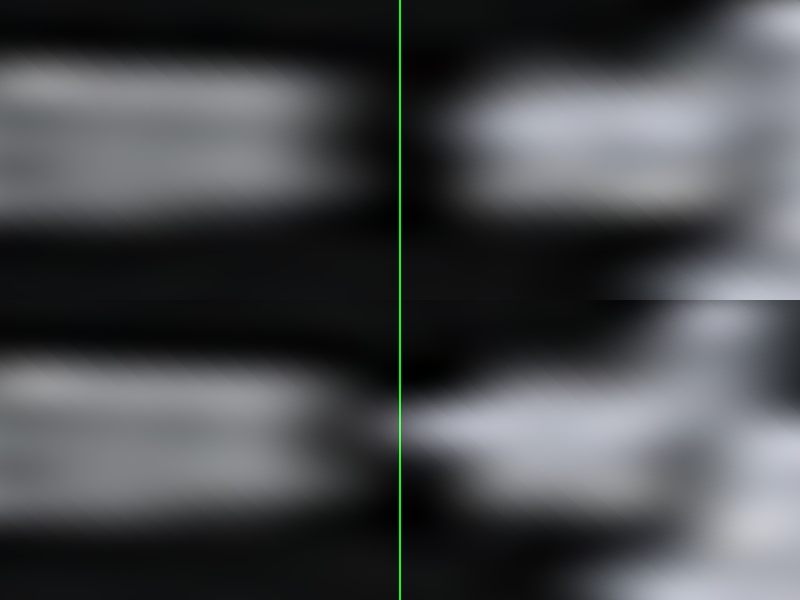

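```bash
python3 -m creep '[{"delta_pos":[0,0,0],"spin":0,"claw":-0.6},{"delta_pos":[0,0,0],"spin":0,"claw":-0.8},{"delta_pos":[0,0,0],"spin":0,"claw":-1},{"delta_pos":[0,0,0],"spin":0,"claw":-1},{"delta_pos":[0,0,0],"spin":0,"claw":-1},{"delta_pos":[0,0,0],"spin":0,"claw":-1}]' 40; python3 l2.py 16; python3 shift.py 16 15; python3 shift.py 15 16; python3 pan.py 16 479 -63
python3 - <<'E'
from h import *
for n in (13,15,16):
    d=np.load(f'side{n}.npy');v,u=np.mgrid[225:270,335:365].reshape(2,-1);P=at_d('side',np.c_[u,v],d[v,u])
    for z in (145,155,165,175):
        m=(abs(P[:,2]-z)<5)&(P[:,0]>611)&(P[:,0]<620)&(P[:,1]>-215)&(P[:,1]<-130); print(n,z,np.sort(P[m][:,1]).round(0).astype(int))
E
```

```text
clock: 19.9
position: [625.4, -178.7, 142.2]
eef_rot: [[0.086, -0.996, -0.0], [-0.996, -0.086, 0.003], [-0.003, -0.0, -1.0]]
contact_force: [0.3, 4.9, 4.7]
grip_width: 0.29
20.0 [ 625.4 -178.7  142.2] [ 0.086 -0.996 -0.003] 0.2850684664259277 [0.6 6.2 4.7] [-0.36  0.47  0.79  1.58 -0.35  1.24 -0.99]
top shift mm 0.0 [np.float64(0.9994441171510468), np.float64(0.9893442360098312), np.float64(0.9611053907434964)]
side shift mm 0.0 [np.float64(0.9989904378898556), np.float64(0.994310401925779), np.float64(0.982450613595326)]
top shift mm 0.0 [np.float64(0.9994441171510466), np.float64(0.9892649371330426), np.float64(0.9608903754812185)]
side shift mm 0.0 [np.float64(0.9989904378898556), np.float64(0.9960619008701015), np.float64(0.9859068854949149)]
top pan [479.7 -62.9] 129 rim z near/far [np.float64(132.8), np.float64(132.4)]
side pan [480.5 -65.6] 201 rim z near/far [np.float64(131.8), np.float64(131.0)]
13 145 [-199 -197 -194 -192 -192 -192 -191 -189 -169 -169 -168 -167 -166 -166
 -165 -164 -156 -150]
13 155 [-204 -204 -200 -197 -197 -192 -192 -192 -188 -168 -166 -166 -166 -162
 -15
[... 381 characters left out ...]
-200 -199 -199 -197 -195 -192 -188 -187 -173 -171 -171 -170 -170
 -163]
15 165 [-204 -199 -198 -198 -197 -192 -192 -188 -186 -174 -174 -174 -174 -172
 -172 -170 -169 -166]
15 175 [-207 -203 -203 -202 -201 -201 -199 -199 -194 -194 -192 -191 -189 -188
 -185 -172 -172 -171 -168 -168 -167 -164 -163]
16 145 [-199 -195 -192 -191 -189 -187 -174 -173 -172 -170 -170 -169 -163]
16 155 [-205 -199 -199 -198 -198 -198 -198 -195 -188 -186 -175 -173 -173 -173
 -171 -168 -164 -162]
16 165 [-204 -204 -201 -198 -198 -198 -197 -196 -192 -191 -187 -185 -175 -175
 -172 -171 -171 -168 -165 -165]
16 175 [-205 -204 -200 -198 -196 -196 -193 -192 -188 -187 -187 -175 -174 -174
 -173 -173 -171 -170 -168 -167 -164 -159]
```

The lever is upright: its inner face reads y≈−172 at every height. The width stays put under 40 N and neither the leg nor the pan has moved, so I'm handing in.

```bash
python3 -c "
from rig import *
hand_in(); s=state(); print(s['clock'],s['grip_width'],s['contact_force'])"
```

```text
the job is handed in; nothing more can be done
the job is handed in; nothing more can be done
```

I slid the pan to the right-hand ring, moved the guard leg to the wide mark, pinched the cam lever shut and handed in at about 20 s. The gripper was still squeezing the lever and thumb post at 40 N.

**Pan:** I gripped it by the handle and slid it with the rim staying level. Both cameras put its centre within about 1–2.5 mm of the ring's cross, and it had not moved at the last check.

**Leg:** I pushed it by the thumb post, and the last overhead zoom showed the pointer tip at the middle of the wide mark. While pinching, the leg crept about 1.5 mm further than I meant. I tried to pull it back but it did not move, so I left it. My estimates of the final error run from 0 to about 1.5 mm past the middle, apart from one rough depth reading of 2–3 mm.

**Lever:** It reads upright in the depth picture. The width across the outsides is about 25–26 mm, which matches fully shut, and it did not change when I raised the grip to 40 N.

**Other checks:** The force on the tool was about 8 N at the end. I kept clear of the other things on the counter but did not measure them again afterwards.

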